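Press a bush home on the lever press and keep it pressed

TASK

Slide the aluminium shuttle that carries the bearing housing (it has a black bow handle) along the rails of the lever press, without lifting it, until it is fully home against the end stop, under the ram. Then pull down the press lever with the red ball knob, all the way to its stop, so that the ram drives the brass bush fully home in the housing. Finish while holding the lever down there, as the retaining compound is setting: do not let it come up again, and leave the other things on the bench where they are.

Things in the scene. Friction and masses are not known exactly. Their poses are not given: they have to be found in the camera images.
- press: Hand-lever press bolted down, blue-grey, origin on the bench below the ram's axis. +x from the ram back to the column (roughly away from the robot), +y along the shuttle bed away from the end stop, z up. Head: x -50 to 155, y -29 to 29, z 130 to 270 mm; ram to z 325. Column x 75 to 155. Steel bed: top at z 45, y -90 to 290, 110 mm wide, dark rails 8 mm high, 84 mm apart, on both sides.
- ram_axis (a point): Point on the bed's top straight below the middle of the ram (axes as the press). The ram's round nose, 25 mm across, hangs 62 mm above it with the lever up.
- stop_face (a point): Middle of the face of the end stop (dark bar 26 mm high across the bed), 50 mm on the -y side of ram_axis, 6 mm above the bed. The shuttle's leading edge lies on it when home; its trailing edge is then at the yellow bands on the rails nearest the press.
- handle (a point): Middle of the grip bar of the shuttle's black bow handle (axes: y along the rails away from the stop, z up). Bar 12 mm thick, along x, 64 mm between its legs' middles, 47 mm above the bed. At home it is 120 mm from ram_axis in +y. The shuttle: aluminium plate 80 x 190 x 12 mm (the bar 20 mm inside its trailing edge), 0.6 to 1 kg, on the bed with 2 mm of play to each rail; slides with 2 to 8 N.
- housing (a point): Middle of the top face of the black bearing housing on the shuttle, 40 mm above the bed, 120 mm in -y of the handle bar (axes as handle). A boss 50 mm across, 28 mm high, with an oval two-bolt flange. With the shuttle home it is straight below the ram.
- bush (a joint): Depth of the brass bush (collar 34 mm across, 4 mm thick) in the housing, m: 0 to 0.003 at the start (7 to 10 mm proud), 0.010 fully home, collar on the housing. Press fit: about 25 N drives it, and it stays where it is left.
- lever (a joint): Angle of the press lever, rad: 0 up, where its spring returns it when let go; 0.93 down on its depth stop. The ram goes down 20 mm per rad, meets the bush at 0.4 to 0.55 rad and has it home at the stop. The spring takes about 6 N at the knob at the start and 8 N at the stop; driving the bush adds 3 N.
- knob (a point): Centre of the red ball knob, 40 mm across, at the lever's end; 90 mm to the -y side of the ram, in front of the head, its sides (y) free; a 14 mm bar runs from it to the pivot. It swings in the press's x-z plane, 180 mm from lever_pivot: 134 mm in front (-x) and 120 mm above it with the lever up, 177 mm in front and 35 mm below it at the stop.
- lever_pivot (a point): Point on the lever's axis (the press's y direction) in the plane in which the knob's middle swings; 195 mm above the bench (axes as the press).
- bottle_mid (a point): Bystander: dark red bottle of retaining compound, 34 mm across, 110 mm high, standing; this point is 50 mm up.
- spare_mid (a point): Bystander: spare brass bush, 34 mm across, 24 mm high, standing; its centre.
- hammer: Bystander: hammer lying on the bench at the robot's right, its handle towards its own -x.
- wrench: Bystander: wrench lying on the bench at the robot's left.
There are look-alikes about, which are no part of the job. Of the things like the part that bears handle, leave any that is pink; of the rest the larger one is meant.

How it is judged:
On the way, in this order (a step that is already met when the one before it is completed fails the run):
1. the shuttle is home against the stop, housing under the ram, bush still standing proud (horizontal distance between housing and ram_axis below 0.006 m and value of joint bush below 0.005 m and value of joint lever below 0.3 rad), for 0.2 s.
2. the lever is down on its stop and the bush is home (horizontal distance between housing and ram_axis below 0.006 m and value of joint lever above 0.88 rad and value of joint bush above 0.0085 m), for 0.3 s.
At the end, for the whole second after the job is handed in: The shuttle stands on the bed with the housing within 6 mm of the ram's axis, the bush is within 1.5 mm of fully home with the ram still pressing on it, and the robot is holding the lever, still, within 0.05 rad of its stop (all of step 2 and velocity of joint lever between -0.1 and 0.1 rad/s and contact force between any of the fingers, the arm and lever above 4 N and contact force between ram and bush above 2 N and z of housing in the frame of ram_axis below 0.044 m); the arm keeps its last pose, push and grip.
It fails at once if the shuttle is lifted off the bed (by more than 6 mm) or tipped (z of housing in the frame of ram_axis above 0.046 m or z of handle in the frame of ram_axis above 0.053 m).
It fails at once if the bottle, spare bush, hammer or wrench is moved by more than 30 mm (distance of any of bottle_mid, spare_mid, hammer, wrench from where it was at the start of the episode above 0.03 m).
It fails at once if the lever comes up again once the bush has been pressed home (value of joint bush above 0.0085 m and value of joint lever below 0.8 rad).
It also fails if it takes over 58 s, if anything falls off the work surface, if the arm or the gripper's body presses on something with over 40 N, if the wrist force passes 120 N, or if a joint passes its speed limit or range.

ROBOT

A 6-joint arm with a two-finger parallel gripper is mounted at the origin on the work surface. World frame = base frame: x ahead of the robot, y to its left, z up, the work surface at z = 0. Lengths are in m, angles in rad, forces in N, time in s.
With the tool pointing down it reaches from about 0.375 to 0.825 m from the base axis. Payload 5.5 kg.
Tool frame: the origin (TCP) lies on the centre line of the jaws, within the pads' length; the fingertips stand 22 mm ahead of it and the grasp point (between the pads) lies 3 mm ahead of it (bot.tips_ahead is the distance from the TCP to the fingertips, in m); z points along the fingers, y is the direction in which the jaws open and shut (so a half turn about z gives the same grasp; the last joint's range is limited). The gripper opens to 85 mm and grips with 20 to 120 N. Pads are 22 mm wide; open, the fingers measure 114 mm over their backs; the gripper's body (76 mm by 85 mm) begins 54 mm behind the grasp point. The pads swing forward as they close: fully open they stand 13 mm farther back than shut.
Start: joints at [1.141, 0.314, -0.047, 1.21, 0, 1.571], TCP at [0.25, 0.545, 0.253] pointing down, gripper open.
Joint ranges: [-2.67, 2.67], [-0.69, 1.73], [-1.03, 1.25], [-2.08, 2.16], [-1.42, 1.45], [-3.14, 3.14]. Speed limits (rad/s): [2.39, 2.39, 3.01, 3.14, 3.14, 3.14].

INTERFACE

Orientations are given as [roll, pitch, yaw] about the fixed x, y, z axes, in that order (R = Rz(yaw) Ry(pitch) Rx(roll)).
In Python, from rig import bot gives the robot as it stands.
- The arm moves only by the tool arm_command, never from a script. Its argument "series" is a list of rows, each an object with "angular": the turn, a rotation vector about the tool's x, y, z in rad, a list of three; "linear": the shift along the tool's x, y, z in mm, a list of three; "grip": the opening, from 0 (shut) to 1 (fully open). A call has 1 to 20 rows; each row shifts and turns the commanded pose from where the row before left it, along the tool's axes as they then stand; what a row does not reach is not made up. A row lasts 1/8 s, in which the tool goes at most 62.5 mm and 10.7 degrees, less where a joint would pass 70% of its speed; a pose out of reach is approached as far as the arm can. A call is refused whole if a number of a shift passes 62.5 or a number of a turn 0.188, either way. A call with a gripper value outside its range is refused whole. The fingers move at their own pace and stop on an object; "newtons" is the grip in N (left out, the last holds). Time passes only in rows, so rows that do not move let the fingers close. It gives the time, the measured TCP pose, the force and the opening at its end, in the units of the state.
- bot.get_obs(): the state, without advancing time (a new reading comes with each control period).
- bot.capture(name): name is "scene" or "side" or "wrist"; returns (picture, depth): 384x512x3 uint8, blue, green, red; 384x512 float32, m along the optical axis (not along the pixel's ray), 0 where there is no reading.
- bot.calibration(name): a dict with "fx", "fy", "cx", "cy" (pixels), "R" (3x3) and "t" (3): a world point X has camera coordinates R X + t. Camera axes: x right, y down, z forward; pixel columns grow to the right and rows downward; lengths in m; the calibration is good to about 2 mm. A picture is of the moment at which its call begins: read the wrist's pose just before it. calibration takes no time and is no camera call; for the wrist camera it gives the pose at the moment of the call.
- bot.finish_job(): hands the job in, once; it reports no verdict.
The state is a dict: "time_s": time; "qpos": joint angles; "qvel": joint speeds; "joint_torque": joint torques, N m; "tool_pos": TCP position; "tool_rot": TCP orientation; "ft_force": force on the tool from outside, world axes, zero at the start; "moment": the same for the moment, N m; "finger_gap": opening from 0.0 (shut) to 1.0 (fully open).
Only numpy, scipy, OpenCV 4.12 (cv2) and the standard library are available. Lean on these libraries where they do the work, as an engineer would, in place of code of your own. Each camera call takes 0.05 s, during which the arm holds its last target.

## Working session

There is one attempt and no reset: what is moved stays moved. The work goes in short steps, Python scripts to look and compute and a tool call to move; the robot and the scene stay as the last step left them, time stands still between calls to the robot, and variables do not carry over. Pictures are saved under pics/ and viewed, and the job is handed in when it is done.

Besides the shell and the picture viewer there is one more tool, called after "Call:" as name(argument=value, ...) on one line, values as JSON. arm_command: Moves the arm, as the interface text tells. Its arguments: {"type":"object","properties":{"series":{"type":"array"},"newtons":{"type":"number"}},"required":["series"]}

```bash
ls; mkdir -p pics; python3 - <<'E'
from rig import bot
import cv2,numpy as np
print(bot.get_obs())
for n in ("scene","side","wrist"):
    p,d=bot.capture(n); c=bot.calibration(n)
    cv2.imwrite(f"pics/{n}0.png",p); np.savez(f"/tmp/{n}0.npz",p=p,d=d,**c)
    print(n,c)
E
```

```text
pics
{'time_s': 0.0, 'qpos': array([ 1.14100439e+00,  3.14219662e-01, -4.80525716e-02,  1.21020715e+00,
       -2.65402912e-05,  1.57079654e+00]), 'qvel': array([-0.00153895,  0.0003315 , -0.00026304, -0.00251258, -0.0027049 ,
        0.00072613]), 'joint_torque': array([-2.05202468e-04, -5.39594579e+01,  3.39745045e+01,  1.90872699e-02,
       -6.58230965e-05,  1.12530921e-05]), 'tool_pos': array([0.24979521, 0.5449454 , 0.25244997]), 'tool_rot': array([-3.13990959e+00,  2.65406203e-05,  2.71180055e+00]), 'ft_force': array([0.28546419, 0.43622217, 0.2754338 ]), 'moment': array([ 0.04550968,  0.02200422, -0.02370953]), 'finger_gap': 0.9988924143074142}
scene {'fx': 478.41719640583113, 'fy': 478.41719640583113, 'cx': 263.5104834075108, 'cy': 193.35703611411293, 'R': array([[ 0.16076652,  0.98694476,  0.0097041 ],
       [ 0.77737356, -0.12055846, -0.61737833],
       [-0.6081484 ,  0.10679747, -0.78660653]]), 't': array([-0.10659983, -0.33848764,  1.84152635])}
side {'fx': 397.86759980580234, 'fy': 397.86759980580234, 'cx': 254.4619781629763, 'cy': 193.21122953596785, 'R': array([[-0.9967511 , -0.08043719,  0.00413519],
       [-0.04847987,  0.55816389, -0.82831321],
       [ 0.06431908, -0.82582258, -0.56025005]]), 't': array([0.58380225, 0.21127617, 1.20502815])}
wrist {'fx': 309.1932504739892, 'fy': 309.1932504739892, 'cx': 258.4945531965064, 'cy': 192.6232568136321, 'R': array([[ 0.41636905,  0.90919384, -0.00183705],
       [ 0.86343652, -0.39477976,  0.31404826],
       [ 0.28480551, -0.13234616, -0.94940524]]), 't': array([-0.59831671, -0.0403473 ,  0.38134559])}
```

View pics/scene0.png

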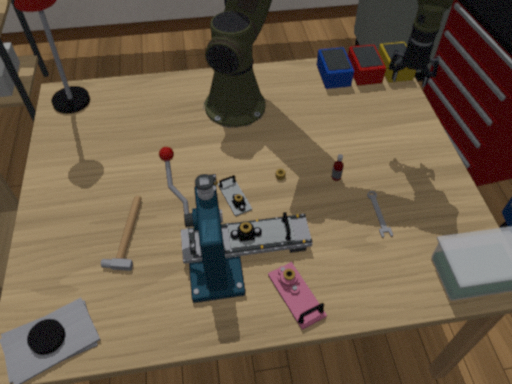

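View pics/side0.png

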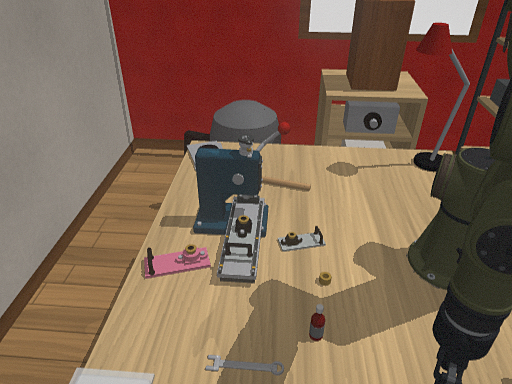

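View pics/wrist0.png

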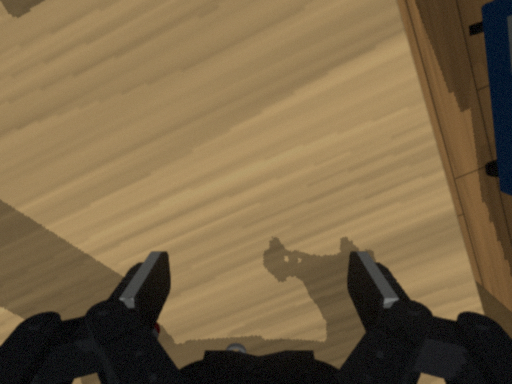

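Three things look like the shuttle in the scene picture. One is on the bed rails, with its handle near (287,222) and housing near (246,230). A small silver one lies on the bench near (235,195), and a pink one near (297,295). Pink is excluded, and the larger of the other two is the one on the rails. I'll check that in an enlarged crop.

```bash
python3 - <<'E'
import cv2,numpy as np
p=cv2.imread("pics/scene0.png"); cv2.imwrite("pics/sc_crop.png",cv2.resize(p[140:310,150:330],None,fx=4.4,fy=3.5,interpolation=cv2.INTER_CUBIC) if 0 else cv2.resize(p[140:310,150:340],None,fx=4,fy=4,interpolation=cv2.INTER_CUBIC)[:600])
p=cv2.imread("pics/side0.png"); cv2.imwrite("pics/si_crop.png",cv2.resize(p[110:290,140:340],None,fx=4,fy=4,interpolation=cv2.INTER_CUBIC)[:,:800][:600] if 0 else cv2.resize(p[115:290,140:340],None,fx=3.4,fy=3.4,interpolation=cv2.INTER_CUBIC))
E
```

```text
(no output)
```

View pics/sc_crop.png

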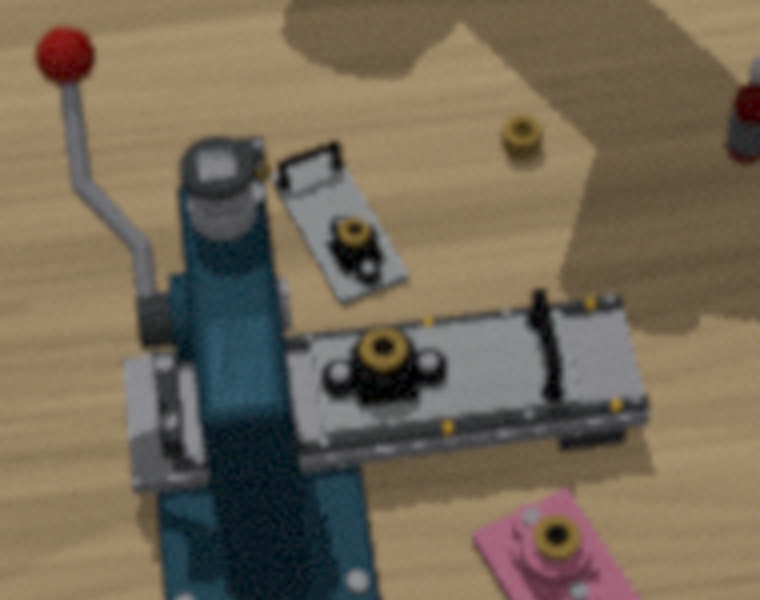

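View pics/si_crop.png

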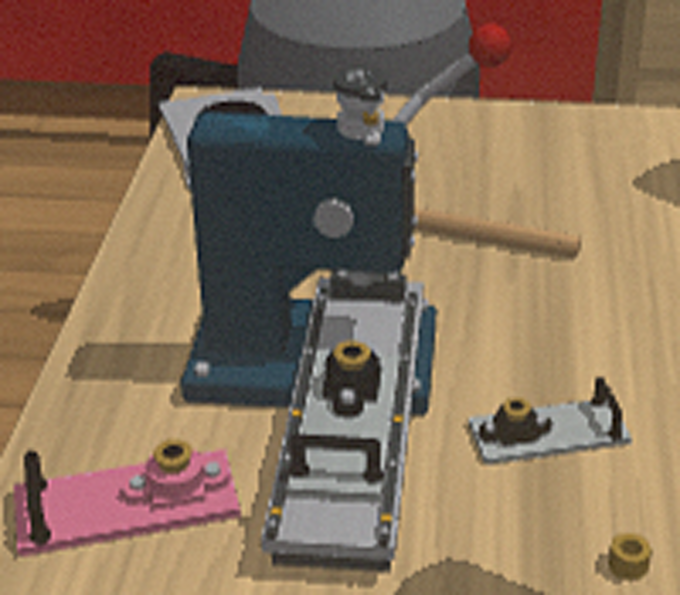

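The crop shows the rail-mounted shuttle: bow handle at about crop (547,335), brass bush at crop (383,345). The silver one off the bed is clearly smaller, so the rail one is the target. Next I'll locate it using depth.

```bash
cat > h.py <<'E'
import numpy as np,cv2
def cloud(d,c):
    v,u=np.mgrid[:d.shape[0],:d.shape[1]]
    X=np.stack([(u-c['cx'])/c['fx']*d,(v-c['cy'])/c['fy']*d,d],-1)
    return (X-c['t'])@c['R']
def proj(X,c):
    q=c['R']@np.array(X)+c['t']; return c['fx']*q[0]/q[2]+c['cx'],c['fy']*q[1]/q[2]+c['cy']
E
python3 - <<'E'
from h import *
from scipy.optimize import least_squares
C={}
for n in ("scene","side"):
    z=np.load(f"/tmp/{n}0.npz"); C[n]=(z['p'],z['d'],z,cloud(z['d'],z))
for n in C:
    p,d,c,W=C[n]
    m=(d>0)
    hsv=cv2.cvtColor(p,cv2.COLOR_BGR2HSV)
    red=((hsv[...,0]<8)|(hsv[...,0]>172))&(hsv[...,1]>150)&(hsv[...,2]>60)&m&(W[...,2]>.2)&(W[...,2]<.45)&(W[...,0]>.2)&(W[...,0]<.9)&(abs(W[...,1])<.4)
    P=W[red]; print(n,'red',len(P))
    if len(P)>20:
        f=least_squares(lambda s:np.linalg.norm(P-s,axis=1)-.02,P.mean(0),loss='soft_l1',f_scale=.002); print('knob',f.x,np.abs(f.fun).mean())
    yel=(hsv[...,0]>15)&(hsv[...,0]<32)&(hsv[...,1]>150)&(hsv[...,2]>60)&m&(W[...,2]>.03)&(W[...,2]<.4)
    k,l,s,ce=cv2.connectedComponentsWithStats(yel.astype(np.uint8))
    for i in range(1,k):
        if s[i,4]>=3: print(' yel',ce[i].round(1),s[i,4],np.median(W[l==i],0).round(4))
    # black handle: z in .08..0.105
    # bed-level
    bed=m&(W[...,2]>.038)&(W[...,2]<.066)&(W[...,0]>.4)&(W[...,0]<.85)&(W[...,1]<.45)&(W[...,1]>-.2)
    k,l,s,ce=cv2.connectedComponentsWithStats(bed.astype(np.uint8),connectivity=4)
    for i in range(1,k):
        if s[i,4]>150:
            r=cv2.minAreaRect((W[l==i][:,:2]*1000).astype(np.float32)); print(' bed',ce[i].round(),s[i,4],r)
E
```

```text
scene red 148
knob [ 0.51637126 -0.23842729  0.31516037] 0.001544043138319779
 yel [401.  42.] 3 [-0.1884  0.7108  0.0839]
 yel [385.2  59.1] 188 [-0.1131  0.6217  0.0648]
 yel [405.7  72.4] 111 [-0.0403  0.6859  0.0458]
 yel [238.3 198.4] 16 [ 0.4803 -0.0507  0.0412]
 yel [297.2 215.4] 5 [0.584  0.1171 0.0558]
 yel [243.3 224.3] 3 [ 0.618  -0.0535  0.0937]
 yel [241.2 228.9] 8 [ 0.6301 -0.0609  0.0945]
 yel [247.5 229.9] 16 [ 0.6394 -0.0434  0.0965]
 yel [303.5 241.5] 4 [0.6742 0.1167 0.0487]
 yel [261.4 246.2] 5 [ 0.6736 -0.009   0.0541]
 yel [287.2 276.2] 6 [0.7817 0.0459 0.0545]
 yel [291.8 274.8] 4 [0.7799 0.0599 0.0534]
 bed [268. 236.] 2338 ((631.1422729492188, 12.624267578125), (111.03455352783203, 259.6314697265625), 0.20520472526550293)
 bed [288. 276.] 188 ((778.0633544921875, 50.70155334472656), (47.6947021484375, 42.89314651489258), 53.22209167480469)
side red 124
knob [ 0.51329014 -0.23481105  0.31450697] 0.0012284802905512234
 yel [479.  24.] 3 [-0.755  -2.0266  0.3005]
 yel [476.   28.3] 3 [-0.7501 -2.0343  0.2694]
 yel [462.   40.7] 3 [-0.6783 -2.0273  0.1893]
 yel [248.4 149.4] 8 [ 0.6137 -0.1128  0.2983]
 yel [240.2 216.8] 6 [ 0.6354 -0.0529  0.0942]
 yel [246.2 217. ] 6 [ 0.6155 -0.0543  0.095 ]
 yel [227. 236.] 3 [ 0.671  -0.0053  0.0535]
 yel [256.5 237.5] 4 [ 0.5802 -0.0066  0.053 ]
 yel [193.5 245.2] 4 [0.7648 0.0449 0.0528]
 yel [186.  248.3] 3 [0.7833 0.0593 0.0533]
 yel [220.8 264.6] 5 [0.6715 0.119  0.0521]
 yel [253.2 266.6] 5 [0.5802 0.1186 0.0533]
 bed [242. 240.] 2339 ((625.59765625, -25.5833740234375), (348.6318054199219, 110.11068725585938), 89.89142608642578)
 bed [212. 213.] 170 ((729.6359252929688, -124.90571594238281), (90.83648681640625, 42.73137664794922), 29.453598022460938)
```

Both cameras agree that the knob is at about (0.515, -0.237, 0.315) and that the press yaw is about 0. The home bands put ram_axis at about (0.626, -0.147). Next I'll measure the handle, and at the same time turn the tool to yaw 0 so the jaws run along the rails.

```bash
python3 - <<'E'
from h import *
for n in ("scene","side"):
    z=np.load(f"/tmp/{n}0.npz"); W=cloud(z['d'],z)
    m=(z['d']>0)&(W[...,2]>.078)&(W[...,2]<.105)&(W[...,0]>.56)&(W[...,0]<.69)&(W[...,1]>.0)&(W[...,1]<.13)
    P=W[m]; print(n,len(P),np.median(P,0),P.min(0),P.max(0))
    print(np.polyfit(P[:,0],P[:,1],1))
    m=(z['d']>0)&(W[...,2]>.088)&(W[...,2]<.105)&(W[...,0]>.56)&(W[...,0]<.69)&(W[...,1]>-.12)&(W[...,1]<.0)
    P=W[m]; r=cv2.minEnclosingCircle((P[:,:2]*1000).astype(np.float32)); print('bush',r,P[:,2].max())
    # ram top
    m=(z['d']>0)&(W[...,2]>.275)&(W[...,2]<.34)&(W[...,0]>.57)&(W[...,0]<.7)&(W[...,1]>-.2)&(W[...,1]<-.1)
    P=W[m]; print('ram',len(P),P.mean(0),P.min(0),P.max(0))
E
```

```text
scene 100 [0.63661113 0.07105224 0.09608887] [0.5929952  0.06512722 0.07808413] [0.6676379  0.0775624  0.10314772]
[-0.00049145  0.07163689]
bush ((630.93212890625, -49.325218200683594), 22.79541778564453) 0.10119011074745059
ram 442 [ 0.63217903 -0.14510646  0.31027981] [ 0.60351243 -0.17079989  0.27537967] [ 0.65290662 -0.11496292  0.32763792]
side 130 [0.62625781 0.07967021 0.09388377] [0.58934961 0.06739229 0.07809696] [0.66414563 0.08429349 0.0993622 ]
[-0.01944254  0.09118684]
bush ((624.50244140625, -42.7447509765625), 18.812490463256836) 0.09970180783673899
ram 264 [ 0.62437958 -0.13245699  0.30616854] [ 0.60258609 -0.16585775  0.27569986] [ 0.64809359 -0.10842144  0.32393014]
```

Call:
arm_command(series=[{"linear":[0,0,0],"angular":[0,0,0.18],"grip":0},{"linear":[0,0,0],"angular":[0,0,0.18],"grip":0},{"linear":[0,0,0],"angular":[0,0,0.18],"grip":0},{"linear":[0,0,0],"angular":[0,0,0.18],"grip":0},{"linear":[0,0,0],"angular":[0,0,0.18],"grip":0},{"linear":[0,0,0],"angular":[0,0,0.18],"grip":0},{"linear":[0,0,0],"angular":[0,0,0.18],"grip":0},{"linear":[0,0,0],"angular":[0,0,0.18],"grip":0},{"linear":[0,0,0],"angular":[0,0,0.18],"grip":0},{"linear":[0,0,0],"angular":[0,0,0.18],"grip":0},{"linear":[0,0,0],"angular":[0,0,0.18],"grip":0},{"linear":[0,0,0],"angular":[0,0,0.18],"grip":0},{"linear":[0,0,0],"angular":[0,0,0.18],"grip":0},{"linear":[0,0,0],"angular":[0,0,0.18],"grip":0},{"linear":[0,0,0],"angular":[0,0,0.18],"grip":0},{"linear":[0,0,0],"angular":[0,0,0.012],"grip":0}], newtons=40)

```text
time_s: 2.15
tool_pos: [0.4584, 0.3315, 0.2524]
tool_rot: [-2.907, 0.13, 0.5]
ft_force: [-0.9, 0.6, 0.3]
finger_gap: 0.002
```

The sixth joint's sign was the other way round, so it ran into its range limit. I'll work out the turn to yaw π instead, where q6 ≈ q1.

```bash
cat >> h.py <<'E'
from scipy.spatial.transform import Rotation as Ro
def plan(o,tgt_rpy,tgt):
    Rc=Ro.from_euler('xyz',o['tool_rot']); Rt=Ro.from_euler('xyz',tgt_rpy)
    return (Rc.inv()*Rt).as_rotvec(), Rc.inv().apply(np.array(tgt)-o['tool_pos'])*1000
E
python3 - <<'E'
from h import *
from rig import bot
o=bot.get_obs(); print(o['qpos'],o['tool_pos'],o['tool_rot'],o['qvel'])
print(plan(o,[np.pi,0,np.pi],[.626,.14,.2]))
E
```

```text
[ 0.49880701  0.35141667 -0.02406112  1.32544349  0.23455088  3.14061299] [0.45843619 0.33148652 0.25244376] [-2.9069172   0.12989721  0.49976794] [0.0096436  0.00035066 0.00914132 0.00954472 0.03574422 0.00134228]
(array([-0.2502927 , -0.26648714, -2.63634591]), array([ 61.63240736, 251.98509188, -14.14295461]))
```

Call:
arm_command(series=[{"linear":[0,0,0],"angular":[-0.0167,-0.0178,-0.1757],"grip":0},{"linear":[0,0,0],"angular":[-0.0167,-0.0178,-0.1757],"grip":0},{"linear":[0,0,0],"angular":[-0.0167,-0.0178,-0.1757],"grip":0},{"linear":[0,0,0],"angular":[-0.0167,-0.0178,-0.1757],"grip":0},{"linear":[0,0,0],"angular":[-0.0167,-0.0178,-0.1757],"grip":0},{"linear":[0,0,0],"angular":[-0.0167,-0.0178,-0.1757],"grip":0},{"linear":[0,0,0],"angular":[-0.0167,-0.0178,-0.1757],"grip":0},{"linear":[0,0,0],"angular":[-0.0167,-0.0178,-0.1757],"grip":0},{"linear":[0,0,0],"angular":[-0.0167,-0.0178,-0.1757],"grip":0},{"linear":[0,0,0],"angular":[-0.0167,-0.0178,-0.1757],"grip":0},{"linear":[0,0,0],"angular":[-0.0167,-0.0178,-0.1757],"grip":0},{"linear":[0,0,0],"angular":[-0.0167,-0.0178,-0.1757],"grip":0},{"linear":[0,0,0],"angular":[-0.0167,-0.0178,-0.1757],"grip":0},{"linear":[0,0,0],"angular":[-0.0167,-0.0178,-0.1757],"grip":0},{"linear":[0,0,0],"angular":[-0.0167,-0.0178,-0.1757],"grip":0}])

```text
time_s: 4.03
tool_pos: [0.4559, 0.3354, 0.253]
tool_rot: [3.14, 0.002, -3.129]
ft_force: [-0.6, 0.1, -0.3]
finger_gap: -0.002
```

```bash
python3 - <<'E'
from h import *
from rig import bot
o=bot.get_obs(); print(o['qpos'],o['tool_pos'],o['tool_rot'])
print(plan(o,[np.pi,0,np.pi],[.626,.14,.2]))
E
```

```text
[ 6.34208583e-01  2.47354167e-01 -1.35620608e-01  1.18537825e+00
  1.23078166e-04  6.21413520e-01] [0.45586325 0.33537131 0.2530417 ] [ 3.14007013e+00  1.91488510e-03 -3.12879890e+00]
(array([0.00153475, 0.00190512, 0.01279521]), array([-167.52149033, -197.61297115,   53.06177361]))
```

Call:
arm_command(series=[{"linear":[-42,-50,0],"angular":[0,0,0.0128],"grip":0},{"linear":[-42,-50,0],"angular":[0,0,0],"grip":0},{"linear":[-42,-50,20],"angular":[0,0,0],"grip":0},{"linear":[-44,-50,33],"angular":[0,0,0],"grip":0},{"linear":[0,0,50],"angular":[0,0,0],"grip":0},{"linear":[0,0,50],"angular":[0,0,0],"grip":0},{"linear":[0,0,0],"angular":[0,0,0],"grip":0},{"linear":[0,0,0],"angular":[0,0,0],"grip":0}])

```text
time_s: 5.03
tool_pos: [0.6126, 0.1514, 0.1089]
tool_rot: [3.14, 0.003, 3.135]
ft_force: [0.2, -0.3, 1.0]
finger_gap: -0.001
```

```bash
python3 - <<'E'
from h import *
from rig import bot
o=bot.get_obs(); print(o['qpos'],o['tool_pos'],o['tool_rot'],o['ft_force'])
for n in ("scene","side"):
    p,d=bot.capture(n); cv2.imwrite(f"pics/{n}1.png",p); np.savez(f"/tmp/{n}1.npz",p=p,d=d,**bot.calibration(n))
    q=[p[140:300,150:350],p[110:290,140:340]][n=="side"]
    cv2.imwrite(f"pics/{n}1c.png",cv2.resize(q,None,fx=3.2,fy=3.2,interpolation=cv2.INTER_CUBIC))
E
```

```text
[ 2.41949353e-01  4.56692731e-01 -1.79715362e-01  9.31138371e-01
  6.43396366e-04  2.48531355e-01] [0.61257528 0.15137835 0.10886617] [3.14016962e+00 2.99174684e-03 3.13500957e+00] [ 0.23280394 -0.26204022  0.97505093]
```

View pics/scene1c.png

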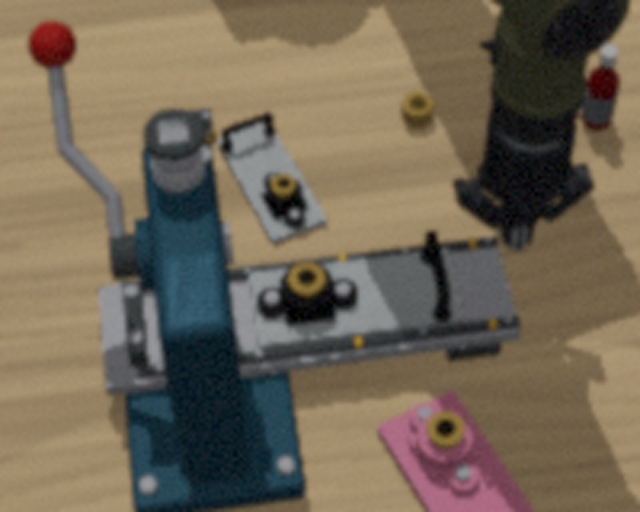

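View pics/side1c.png

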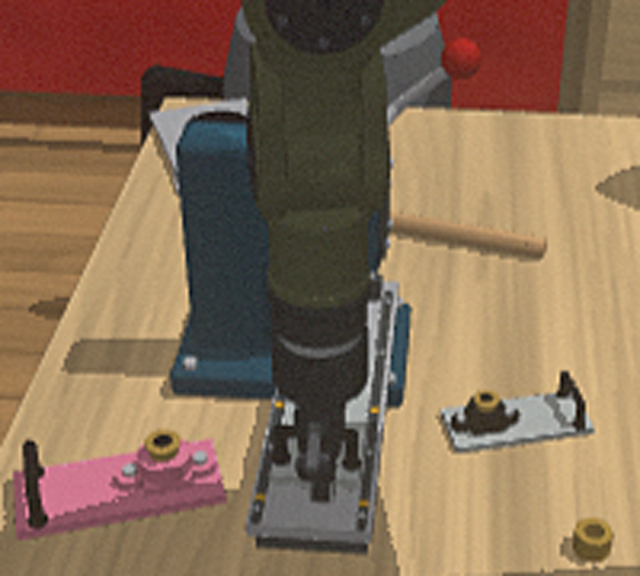

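Call:
arm_command(series=[{"linear":[-7,-20,6],"angular":[0,0,0],"grip":0},{"linear":[-7,-15,5],"angular":[0,0,0],"grip":0},{"linear":[0,0,0],"angular":[0,0,0.006],"grip":0},{"linear":[0,0,0],"angular":[0,0,0],"grip":0}])

```text
time_s: 5.62
tool_pos: [0.6256, 0.115, 0.0961]
tool_rot: [3.14, 0.001, 3.127]
ft_force: [-0.8, -0.4, -0.1]
finger_gap: 0.005
```

Call:
arm_command(series=[{"linear":[0,-8,0],"angular":[0,0,0],"grip":0},{"linear":[0,-8,0],"angular":[0,0,0],"grip":0},{"linear":[0,-8,0],"angular":[0,0,0],"grip":0},{"linear":[0,-8,0],"angular":[0,0,0],"grip":0},{"linear":[0,-8,0],"angular":[0,0,0],"grip":0}])

```text
time_s: 6.25
tool_pos: [0.6251, 0.0752, 0.0962]
tool_rot: [3.14, 0.002, 3.128]
ft_force: [-0.3, 3.6, -0.9]
finger_gap: -0.001
```

Call:
arm_command(series=[{"linear":[0,-8,0],"angular":[0,0,0],"grip":0},{"linear":[0,-8,0],"angular":[0,0,0],"grip":0},{"linear":[0,-8,0],"angular":[0,0,0],"grip":0},{"linear":[0,-8,0],"angular":[0,0,0],"grip":0},{"linear":[0,-8,0],"angular":[0,0,0],"grip":0},{"linear":[0,-8,0],"angular":[0,0,0],"grip":0},{"linear":[0,-8,0],"angular":[0,0,0],"grip":0}])

```text
time_s: 7.12
tool_pos: [0.6244, 0.0188, 0.0962]
tool_rot: [3.141, 0.002, 3.128]
ft_force: [-0.4, 4.7, 1.0]
finger_gap: 0.005
```

```bash
python3 - <<'E'
from h import *
from rig import bot
for n in ("scene","side"):
    p,d=bot.capture(n); np.savez(f"/tmp/{n}2.npz",p=p,d=d,**bot.calibration(n))
    q=[p[140:300,150:350],p[110:290,140:340]][n=="side"]
    cv2.imwrite(f"pics/{n}2c.png",cv2.resize(q,None,fx=3.2,fy=3.2,interpolation=cv2.INTER_CUBIC))
    W=cloud(d,bot.calibration(n))
    m=(d>0)&(W[...,2]>.082)&(W[...,2]<.105)&(W[...,0]>.58)&(W[...,0]<.61)&(W[...,1]>-.06)&(W[...,1]<.13)
    print(n,m.sum(),np.median(W[m],0))
E
```

```text
scene 1 [ 5.93574774e-01 -7.00901401e-05  9.62070097e-02]
side 36 [0.59625515 0.00249844 0.09300965]
```

View pics/scene2c.png

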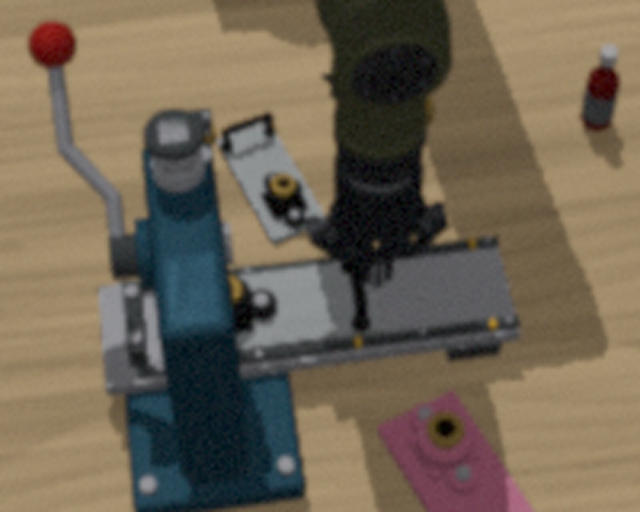

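Call:
arm_command(series=[{"linear":[0,-6,0],"angular":[0,0,0],"grip":0},{"linear":[0,-6,0],"angular":[0,0,0],"grip":0},{"linear":[0,-4,0],"angular":[0,0,0],"grip":0},{"linear":[0,-3,0],"angular":[0,0,0],"grip":0},{"linear":[0,-2,0],"angular":[0,0,0],"grip":0}])

```text
time_s: 7.85
tool_pos: [0.624, -0.0018, 0.096]
tool_rot: [3.141, 0.001, 3.128]
ft_force: [-0.8, 4.1, 1.1]
finger_gap: -0.001
```

Call:
arm_command(series=[{"linear":[0,-2,0],"angular":[0,0,0],"grip":0},{"linear":[0,-2,0],"angular":[0,0,0],"grip":0}])

```text
time_s: 8.1
tool_pos: [0.6239, -0.0056, 0.096]
tool_rot: [3.14, 0.001, 3.128]
ft_force: [-0.7, 6.4, 0.8]
finger_gap: 0.002
```

Call:
arm_command(series=[{"linear":[0,-2,0],"angular":[0,0,0],"grip":0},{"linear":[0,-2,0],"angular":[0,0,0],"grip":0}])

```text
time_s: 8.35
tool_pos: [0.6246, -0.0061, 0.0963]
tool_rot: [3.133, 0.003, 3.13]
ft_force: [2.2, 18.5, 1.1]
finger_gap: 0.004
```

Force rose to 18.5 N at the expected position, so the shuttle is on the stop. I'll back off and look.

Call:
arm_command(series=[{"linear":[0,10,0],"angular":[0,0,0],"grip":0},{"linear":[0,30,0],"angular":[0,0,0],"grip":0},{"linear":[0,0,-50],"angular":[0,0,0.012],"grip":0},{"linear":[30,0,-60],"angular":[0,0,0],"grip":0.5},{"linear":[50,0,-60],"angular":[0,0,0],"grip":1},{"linear":[50,0,-60],"angular":[0,0,0],"grip":1},{"linear":[0,0,-60],"angular":[0,0,0],"grip":1},{"linear":[0,0,0],"angular":[0,0,0],"grip":1}])

```text
time_s: 9.35
tool_pos: [0.5177, 0.0321, 0.3632]
tool_rot: [-3.141, 0.011, 3.115]
ft_force: [0.7, -0.7, -0.3]
finger_gap: 0.997
```

```bash
python3 - <<'E'
from h import *
from rig import bot
o=bot.get_obs(); print(o['tool_pos'],o['tool_rot'],o['qpos'])
for n in ("scene","side"):
    p,d=bot.capture(n); c=bot.calibration(n); np.savez(f"/tmp/{n}3.npz",p=p,d=d,**c)
    q=[p[140:300,150:350],p[110:290,140:340]][n=="side"]
    cv2.imwrite(f"pics/{n}3c.png",cv2.resize(q,None,fx=3.2,fy=3.2,interpolation=cv2.INTER_CUBIC))
    W=cloud(d,c)
    m=(d>0)&(W[...,2]>.082)&(W[...,2]<.105)&(W[...,0]>.58)&(W[...,0]<.68)&(W[...,1]>-.06)&(W[...,1]<.13)
    print(n,m.sum(),np.median(W[m],0))
E
```

```text
[0.51773733 0.03205899 0.36317604] [-3.14098328  0.01053903  3.1153176 ] [ 0.06276186  0.12869851 -0.03231503  1.39933968 -0.00154406  0.08903206]
scene 94 [ 0.63242656 -0.0290258   0.09690289]
side 109 [ 0.62591544 -0.02107276  0.09369556]
```

View pics/scene3c.png

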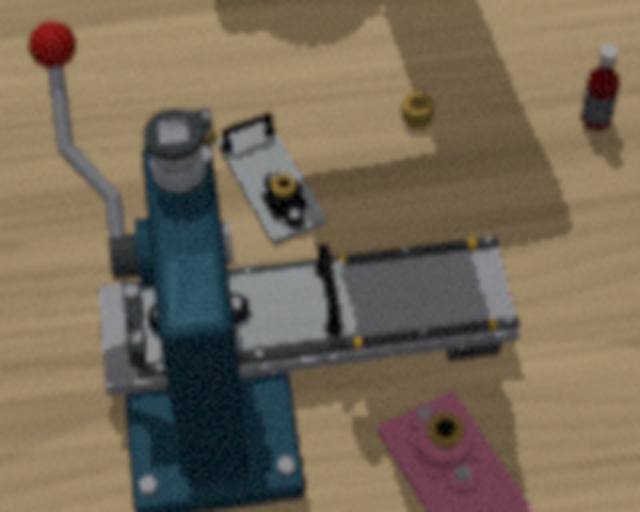

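View pics/side3c.png

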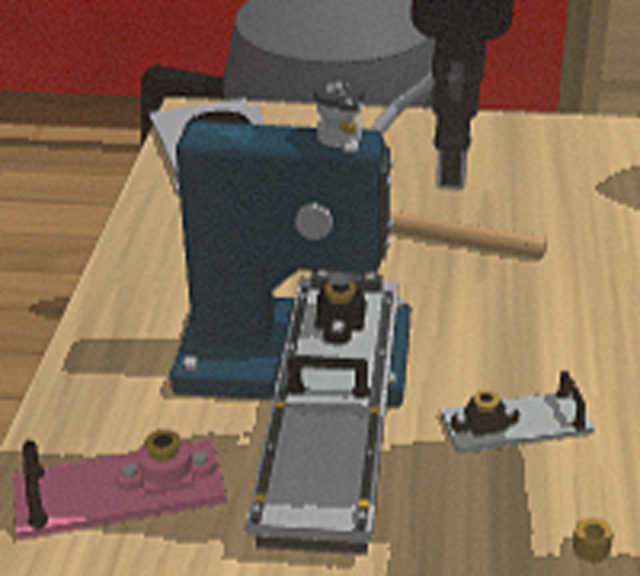

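The shuttle is home, with its trailing edge at the yellow bands at about (335,260)–(355,340) in the scene crop. Now I'll move above the knob with the jaws open.

Call:
arm_command(series=[{"linear":[0,-30,-25],"angular":[0,0,-0.013],"grip":1},{"linear":[0,-60,-5],"angular":[0,0,-0.013],"grip":1},{"linear":[0,-60,0],"angular":[0,0,0],"grip":1},{"linear":[0,-60,0],"angular":[0,0,0],"grip":1},{"linear":[0,-50,0],"angular":[0,0,0],"grip":1},{"linear":[0,-9,0],"angular":[0,0,0],"grip":1},{"linear":[0,0,0],"angular":[0,0,0],"grip":1}])

```text
time_s: 10.32
tool_pos: [0.5141, -0.2365, 0.3859]
tool_rot: [3.14, -0.001, 3.14]
ft_force: [-0.3, 0.4, 0.4]
finger_gap: 0.998
```

```bash
python3 - <<'E'
from h import *
from rig import bot
o=bot.get_obs(); print(o['tool_pos'],o['tool_rot'],o['qpos'])
print(plan(o,[np.pi,0,np.pi],[.515,-.2366,.318]))
c=bot.calibration("wrist"); p,d=bot.capture("wrist"); cv2.imwrite("pics/w4.png",p)
print(proj([.515,-.2366,.315],c))
E
```

```text
[ 0.51407928 -0.23645376  0.38593637] [ 3.13953782e+00 -1.35663218e-03  3.14047061e+00] [-4.31812381e-01  2.34375284e-01  1.46641848e-01  1.48515352e+00
  1.30078819e-03 -4.30690303e-01]
(array([ 0.00205559, -0.00135548, -0.00112344]), array([-1.01304488, -0.284803  , 67.93461324]))
(np.float64(258.5530015221598), np.float64(220.08750169114109))
```

View pics/w4.png

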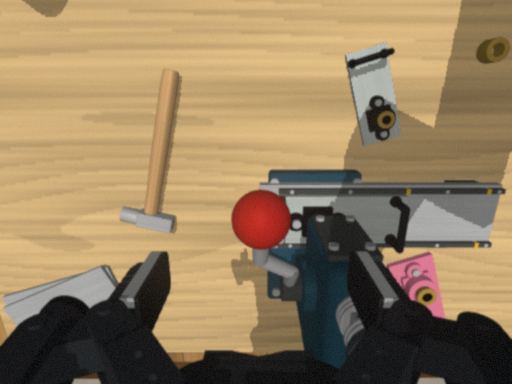

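The knob is at (261,220), where I predicted it, and its sides are free. Descending.

Call:
arm_command(series=[{"linear":[-1,0,35],"angular":[0,0,0],"grip":1},{"linear":[0,0,36],"angular":[0,0,0],"grip":1},{"linear":[0,0,0],"angular":[0,0,0],"grip":1},{"linear":[0,0,0],"angular":[0,0,0],"grip":0.3},{"linear":[0,0,0],"angular":[0,0,0],"grip":0.3},{"linear":[0,0,0],"angular":[0,0,0],"grip":0},{"linear":[0,0,0],"angular":[0,0,0],"grip":0},{"linear":[0,0,0],"angular":[0,0,0],"grip":0},{"linear":[0,0,0],"angular":[0,0,0],"grip":0}], newtons=70)

```text
time_s: 11.5
tool_pos: [0.5165, -0.2351, 0.3189]
tool_rot: [3.139, 0.005, -3.141]
ft_force: [-1.5, 4.5, 8.2]
finger_gap: 0.438
```

```bash
python3 - <<'E'
from h import *
from rig import bot
o=bot.get_obs(); print(o['tool_pos'],o['tool_rot'],o['ft_force'],o['finger_gap'])
t0=o['tool_pos']
# arc increments from theta 0 in 15 steps
a0=np.arctan2(120,134)
prev=None
for th in np.linspace(0,.93,13):
    k=np.array([-180*np.cos(a0-th),180*np.sin(a0-th)])
    if prev is not None: print(round(th,3),'toolx',round(-(k-prev)[0],1),'toolz',round(-(k-prev)[1],1))
    prev=k
c=bot.calibration("side");p,d=bot.capture("side"); cv2.imwrite("pics/s5.png",cv2.resize(p[80:260,160:360],None,fx=3.2,fy=3.2,interpolation=cv2.INTER_CUBIC))
E
```

```text
[ 0.51654034 -0.23507759  0.31888021] [ 3.13897745  0.00506724 -3.140635  ] [-1.53639738  4.52113506  8.23808478] 0.437572818574794
0.078 toolx 8.9 toolz 10.7
0.155 toolx 8.0 toolz 11.4
0.232 toolx 7.1 toolz 12.0
0.31 toolx 6.2 toolz 12.5
0.388 toolx 5.2 toolz 12.9
0.465 toolx 4.2 toolz 13.3
0.542 toolx 3.1 toolz 13.6
0.62 toolx 2.1 toolz 13.8
0.698 toolx 1.0 toolz 13.9
0.775 toolx -0.1 toolz 13.9
0.852 toolx -1.2 toolz 13.9
0.93 toolx -2.2 toolz 13.8
```

View pics/s5.png

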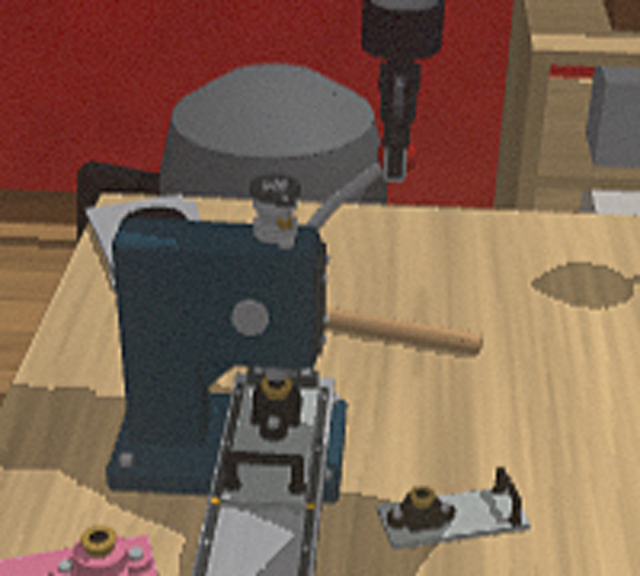

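Call:
arm_command(series=[{"linear":[9,0,10],"angular":[0,0,0],"grip":0},{"linear":[8,0,11],"angular":[0,0,0],"grip":0},{"linear":[7,0,12],"angular":[0,0,0],"grip":0},{"linear":[6,0,12],"angular":[0,0,0],"grip":0},{"linear":[5,0,13],"angular":[0,0,0],"grip":0}])

```text
time_s: 12.18
tool_pos: [0.481, -0.235, 0.2607]
tool_rot: [3.139, 0.004, -3.141]
ft_force: [2.3, 6.2, 6.8]
finger_gap: 0.433
```

```bash
python3 - <<'E'
from h import *
from rig import bot
o=bot.get_obs(); print(o['tool_pos'],o['tool_rot'],o['ft_force'],o['moment'],o['finger_gap'])
for n in("scene","side"):
    c=bot.calibration(n);p,d=bot.capture(n);
    q=[p[100:280,120:320],p[80:260,160:360]][n=="side"]
    cv2.imwrite(f"pics/{n}6.png",cv2.resize(q,None,fx=3.2,fy=3.2,interpolation=cv2.INTER_CUBIC))
E
```

```text
[ 0.48097857 -0.23504773  0.26066077] [ 3.13903807  0.00429427 -3.14085237] [2.26153288 6.22465891 6.84793234] [ 1.37451221 -0.74410382 -0.06511128] 0.43260602438821477
```

View pics/side6.png

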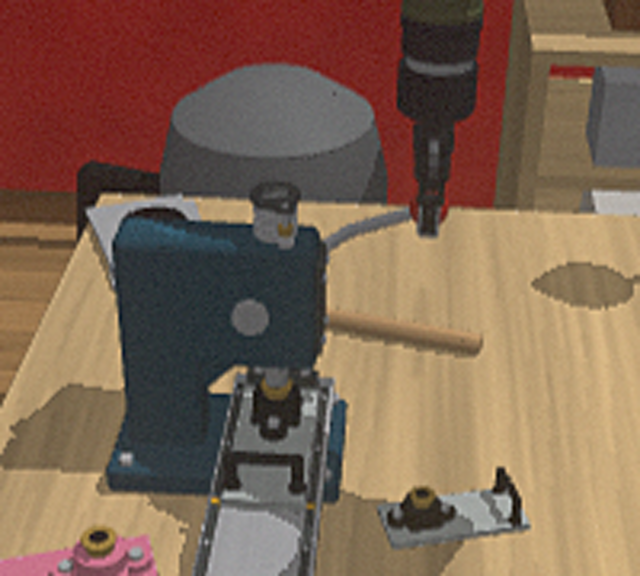

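View pics/scene6.png

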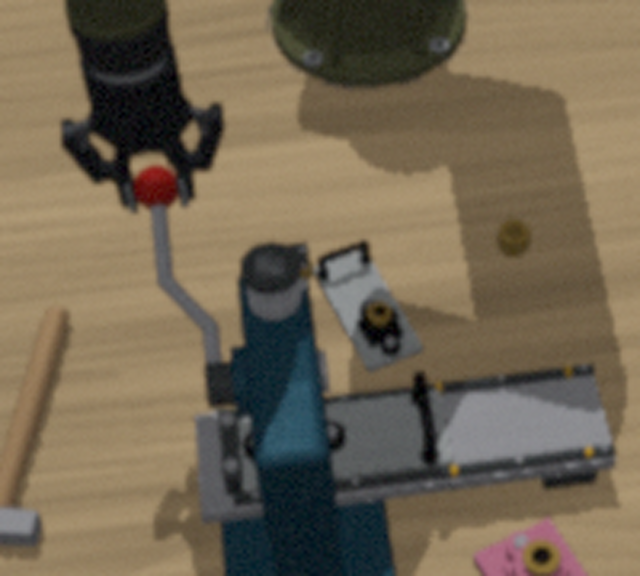

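The lever is following, with the knob centred in the pads. Continuing along the arc.

Call:
arm_command(series=[{"linear":[4,0,13],"angular":[0,0,0],"grip":0},{"linear":[3,0,13],"angular":[0,0,0],"grip":0},{"linear":[2,0,14],"angular":[0,0,0],"grip":0},{"linear":[1,0,14],"angular":[0,0,0],"grip":0},{"linear":[0,0,14],"angular":[0,0,0],"grip":0},{"linear":[-1,0,14],"angular":[0,0,0],"grip":0},{"linear":[-2,0,12],"angular":[0,0,0],"grip":0}])

```text
time_s: 13.15
tool_pos: [0.477, -0.235, 0.1672]
tool_rot: [3.139, 0.008, -3.14]
ft_force: [-0.1, 8.2, 12.9]
finger_gap: 0.436
```

Call:
arm_command(series=[{"linear":[0,0,4],"angular":[0,0,0],"grip":0},{"linear":[0,0,0],"angular":[0,0,0],"grip":0}])

```text
time_s: 13.4
tool_pos: [0.4774, -0.235, 0.1632]
tool_rot: [3.138, 0.009, -3.14]
ft_force: [3.6, 7.8, 11.0]
finger_gap: 0.433
```

Call:
arm_command(series=[{"linear":[-1,0,3],"angular":[0,0,0],"grip":0},{"linear":[0,0,0],"angular":[0,0,0],"grip":0}])

```text
time_s: 13.65
tool_pos: [0.478, -0.235, 0.1603]
tool_rot: [3.138, 0.008, -3.14]
ft_force: [2.1, 7.4, 11.1]
finger_gap: 0.435
```

Call:
arm_command(series=[{"linear":[0,0,3],"angular":[0,0,0],"grip":0},{"linear":[0,0,0],"angular":[0,0,0],"grip":0}])

```text
time_s: 13.9
tool_pos: [0.4784, -0.235, 0.158]
tool_rot: [3.138, 0.009, -3.14]
ft_force: [0.9, 8.1, 16.8]
finger_gap: 0.435
```

Call:
arm_command(series=[{"linear":[0,0,2],"angular":[0,0,0],"grip":0},{"linear":[0,0,2],"angular":[0,0,0],"grip":0},{"linear":[0,0,0],"angular":[0,0,0],"grip":0},{"linear":[0,0,0],"angular":[0,0,0],"grip":0}])

```text
time_s: 14.4
tool_pos: [0.4791, -0.2351, 0.155]
tool_rot: [3.139, 0.011, -3.141]
ft_force: [0.2, 11.1, 22.1]
finger_gap: 0.435
```

```bash
python3 - <<'E'
from h import *
from rig import bot
from scipy.optimize import least_squares
o=bot.get_obs(); print(o['tool_pos'],o['ft_force'],o['moment'],o['finger_gap'])
for n in("scene","side"):
    c=bot.calibration(n);p,d=bot.capture(n);
    q=[p[120:300,130:330],p[110:290,160:360]][n=="side"]
    cv2.imwrite(f"pics/{n}7.png",cv2.resize(q,None,fx=3.2,fy=3.2,interpolation=cv2.INTER_CUBIC))
    W=cloud(d,c); hsv=cv2.cvtColor(p,cv2.COLOR_BGR2HSV)
    red=((hsv[...,0]<8)|(hsv[...,0]>172))&(hsv[...,1]>150)&(hsv[...,2]>50)&(d>0)&(np.linalg.norm(W-[.475,-.236,.16],axis=-1)<.05)
    P=W[red]; print(n,len(P))
    if len(P)>8:
        f=least_squares(lambda s:np.linalg.norm(P-s,axis=1)-.02,P.mean(0)-[0,0,.01],loss='soft_l1',f_scale=.002); print('knob',f.x)
    m=(d>0)&(W[...,2]>.082)&(W[...,2]<.105)&(W[...,0]>.58)&(W[...,0]<.68)&(W[...,1]>-.06)&(W[...,1]<.13)
    print('handle',m.sum(),np.median(W[m],0))
E
```

```text
[ 0.47912235 -0.23509544  0.1550427 ] [ 0.16710389 11.07945306 22.10975329] [ 2.04989123 -0.33949937 -0.28386393] 0.4349057400144327
scene 103
knob [ 0.47290335 -0.23898949  0.15959248]
handle 97 [ 0.63491941 -0.02903083  0.09689807]
side 24
knob [ 0.47254954 -0.2346361   0.15991005]
handle 108 [ 0.62416466 -0.02110306  0.09363649]
```

View pics/side7.png

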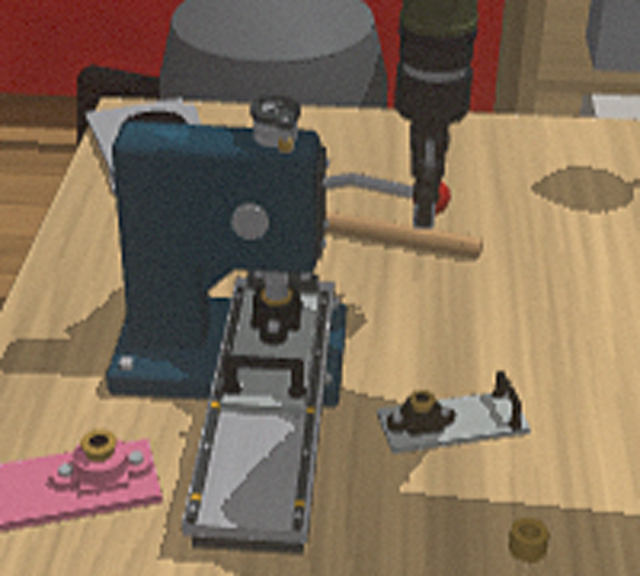

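View pics/scene7.png

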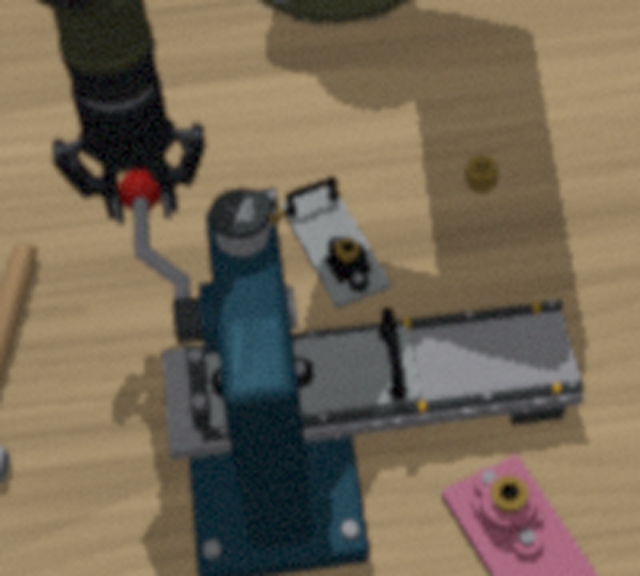

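The knob is measured at z = 0.160 and x = 0.473, which is exactly its stop position. The shuttle is still at the bands. I'll firm up the grip and check that it holds steady.

Call:
arm_command(series=[{"linear":[0,0,0],"angular":[0,0,0],"grip":0},{"linear":[0,0,0],"angular":[0,0,0],"grip":0},{"linear":[0,0,0],"angular":[0,0,0],"grip":0},{"linear":[0,0,0],"angular":[0,0,0],"grip":0}], newtons=90)

```text
time_s: 15.0
tool_pos: [0.4791, -0.2351, 0.1551]
tool_rot: [3.139, 0.011, -3.141]
ft_force: [0.2, 10.6, 21.9]
finger_gap: 0.432
```

Call:
arm_command(series=[{"linear":[0,0,0],"angular":[0,0,0],"grip":0},{"linear":[0,0,0],"angular":[0,0,0],"grip":0},{"linear":[0,0,0],"angular":[0,0,0],"grip":0},{"linear":[0,0,0],"angular":[0,0,0],"grip":0},{"linear":[0,0,0],"angular":[0,0,0],"grip":0},{"linear":[0,0,0],"angular":[0,0,0],"grip":0},{"linear":[0,0,0],"angular":[0,0,0],"grip":0},{"linear":[0,0,0],"angular":[0,0,0],"grip":0}])

```text
time_s: 16.0
tool_pos: [0.4791, -0.2351, 0.1551]
tool_rot: [3.139, 0.011, -3.141]
ft_force: [0.7, 10.6, 23.2]
finger_gap: 0.435
```

```bash
python3 - <<'E'
from h import *
from rig import bot
from scipy.optimize import least_squares
o=bot.get_obs(); print(o['tool_pos'],o['ft_force'],o['finger_gap'],abs(o['qvel']).max())
n="scene"
c=bot.calibration(n);p,d=bot.capture(n); W=cloud(d,c); hsv=cv2.cvtColor(p,cv2.COLOR_BGR2HSV)
red=((hsv[...,0]<8)|(hsv[...,0]>172))&(hsv[...,1]>150)&(hsv[...,2]>50)&(d>0)&(np.linalg.norm(W-[.475,-.236,.16],axis=-1)<.05)
P=W[red]
f=least_squares(lambda s:np.linalg.norm(P-s,axis=1)-.02,P.mean(0)-[0,0,.01],loss='soft_l1',f_scale=.002); print('knob',f.x)
z=np.load("/tmp/scene0.npz")
df=cv2.absdiff(p,z['p']).max(2); cv2.imwrite("pics/fin.png",p)
E
```

```text
[ 0.47913619 -0.23510749  0.15506912] [ 0.70261989 10.62522945 23.23985866] 0.43492249434009 0.001644719320860947
knob [ 0.47365027 -0.23829323  0.16011958]
```

View pics/fin.png

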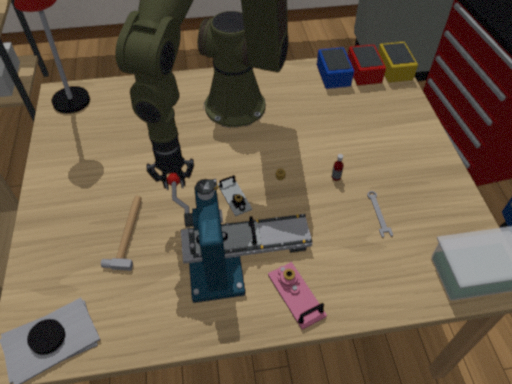

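The arm is steady, with about 23 N upward on the tool against the roughly 11 N the lever needs, so the lever is hard on its stop. The bystanders are where they started: bottle (338,168), spare bush (280,174), wrench (380,214), hammer (125,235). Handing in.

```bash
python3 -c "
from rig import bot
print(bot.finish_job()); print(bot.get_obs()['tool_pos'],bot.get_obs()['ft_force'])"
```

```text
the job is handed in; nothing more can be done
None
the job is handed in; nothing more can be done
```

I slid the rail-mounted shuttle home, pulled the lever down to its stop, and handed the job in at about 16 s while still holding the lever down. No verdict was reported.

- **Shuttle:** I pushed its handle about 100 mm with shut fingers until the force rose to 18.5 N at the expected position. Its trailing edge is at the yellow bands next to the press, and it stayed there during pressing.
- **Lever:** I gripped the red knob from above and swung it along its arc. The last checks put the knob at z = 0.160 m, which is its stop position. The arm was still, with about 23 N upward on the tool, compared with roughly 11 N just before the stop.
- **Bush:** I did not see its depth directly. I infer it is home because the lever is on its stop.
- **Bystanders:** the bottle, spare bush, hammer and wrench look unmoved in the last picture.

**What went less well:**
- My first wrist turn went the wrong way into a joint's range limit and swung the arm over free bench. It touched nothing, and I turned it back.
- The pads sit about 6 mm off the knob's centre in x after slipping slightly at the stop, and there is a steady 11 N sideways force. Both held steady over the last second before I handed in.

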